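# Flip the status flag of the measured sample

### The job

The sample in the vial with the blue cap has been measured: push the flag on its stand over from yellow to green with the fingertips, until it lies flat on its other rest with the green face up. Only touch and push the flag, do not pick up or shift its stand; leave the other two flags, all the vials and the other things on the desk as they are.

Things in the scene. Friction and masses are not known exactly. Their poses are not given: they have to be found in the camera images.
- stand_blue: Loose stand of the blue-capped vial: dark steel base 116 x 68 x 8 mm, some 0.9 kg, 64 mm high. Origin: underside, below the pivot; z up, y along the pivot. Two aluminium cheeks (x +-9 mm, inner faces y +-25 mm) carry a level pivot at x 0, z 55 mm. Two 10 mm posts at x +-50 mm, y 0, top z 52.5 mm, are the flag's rests. A round vial socket, 34 mm across, top z 32 mm, is at x 0, y -56 mm.
- flag_blue (a joint): Angle of that stand's flag, rad: 0 = leaf level on the stand's -x side, yellow face up; grows as the leaf tips up and over the pivot (pi/2 = upright); pi = level on the +x side, green face up. Stiff pivot: the flag stays at any angle where it is left; about 2 N at the tail or 1 N at the leaf's end turn it. Starts yellow side up, level or tipped up by at most 0.12.
- flag_blue_end (a point): Middle of the outer edge of that flag's coloured leaf, at mid-thickness. The leaf is flat, 5 mm thick, 44 mm wide, and reaches 72 mm from the pivot.
- flag_blue_tail (a point): Middle of the outer edge of that flag's black ribbed tail, at mid-thickness. The tail lies in line with the leaf on the other side of the pivot, 40 mm wide, 5 mm thick, reaching 34 mm from the pivot; pressing it down tips the leaf up.
- vial_blue: White sample vial with a blue cap, 21 mm across, 48 mm tall, standing loose in its stand's socket with its foot 11 mm above the desk. Origin: centre of its underside, z up.
- stand_white: Loose stand of the white-capped vial: dark steel base 116 x 68 x 8 mm, some 0.9 kg, 64 mm high. Origin: underside, below the pivot; z up, y along the pivot. Two aluminium cheeks (x +-9 mm, inner faces y +-25 mm) carry a level pivot at x 0, z 55 mm. Two 10 mm posts at x +-50 mm, y 0, top z 52.5 mm, are the flag's rests. A round vial socket, 34 mm across, top z 32 mm, is at x 0, y -56 mm.
- flag_white (a joint): Angle of that stand's flag, rad: 0 = leaf level on the stand's -x side, yellow face up; grows as the leaf tips up and over the pivot (pi/2 = upright); pi = level on the +x side, green face up. Stiff pivot: the flag stays at any angle where it is left; about 2 N at the tail or 1 N at the leaf's end turn it. Starts green side up, within 0.05 of pi.
- flag_white_end (a point): Middle of the outer edge of that flag's coloured leaf, at mid-thickness. The leaf is flat, 5 mm thick, 44 mm wide, and reaches 72 mm from the pivot.
- flag_white_tail (a point): Middle of the outer edge of that flag's black ribbed tail, at mid-thickness. The tail lies in line with the leaf on the other side of the pivot, 40 mm wide, 5 mm thick, reaching 34 mm from the pivot; pressing it down tips the leaf up.
- vial_white: White sample vial with a white cap, 21 mm across, 48 mm tall, standing loose in its stand's socket with its foot 11 mm above the desk. Origin: centre of its underside, z up.
- stand_black: Loose stand of the black-capped vial: dark steel base 116 x 68 x 8 mm, some 0.9 kg, 64 mm high. Origin: underside, below the pivot; z up, y along the pivot. Two aluminium cheeks (x +-9 mm, inner faces y +-25 mm) carry a level pivot at x 0, z 55 mm. Two 10 mm posts at x +-50 mm, y 0, top z 52.5 mm, are the flag's rests. A round vial socket, 34 mm across, top z 32 mm, is at x 0, y -56 mm.
- flag_black (a joint): Angle of that stand's flag, rad: 0 = leaf level on the stand's -x side, yellow face up; grows as the leaf tips up and over the pivot (pi/2 = upright); pi = level on the +x side, green face up. Stiff pivot: the flag stays at any angle where it is left; about 2 N at the tail or 1 N at the leaf's end turn it. Starts yellow side up, within 0.05 of 0.
- flag_black_end (a point): Middle of the outer edge of that flag's coloured leaf, at mid-thickness. The leaf is flat, 5 mm thick, 44 mm wide, and reaches 72 mm from the pivot.
- flag_black_tail (a point): Middle of the outer edge of that flag's black ribbed tail, at mid-thickness. The tail lies in line with the leaf on the other side of the pivot, 40 mm wide, 5 mm thick, reaching 34 mm from the pivot; pressing it down tips the leaf up.
- vial_black: White sample vial with a black cap, 21 mm across, 48 mm tall, standing loose in its stand's socket with its foot 11 mm above the desk. Origin: centre of its underside, z up.
- wash_bottle: White squeeze wash bottle with red cap, 176 mm tall, 62 mm body; bystander at the left back. Origin: centre of its underside.
- dropper: Amber dropper bottle with black teat, 30 mm across, 101 mm tall; bystander at the right back. Origin: centre of its underside.
- reference_tin: Round whitish metal tin, 43 mm across, 22 mm high; bystander behind the stands. Origin: centre of its underside.
- pan_dish: Low clear dish heaped with small aluminium pans, 52 mm across, 15 mm high; bystander behind the stands. Origin: centre of its underside.
- timer: White bench timer, 77 x 78 x 22 mm; bystander on the right. Origin: centre of its underside.

How it is judged:
At the end, for the whole second after the job is handed in: The blue vial's flag lies green side up, the white vial's still green, the black vial's still yellow, each within 0.14 rad of flat and at rest; all stands and vials upright within 0.15 rad, each vial seated in its socket within 5 mm; the blue vial's stand within 30 mm of its start (value of joint each of flag_blue, flag_white above 3 rad and value of joint flag_black below 0.14 rad and angle between each of stand_blue, vial_blue, stand_white, vial_white, stand_black, vial_black's own z axis and vertical below 0.15 rad and z of vial_blue in the frame of stand_blue below 0.016 m and z of vial_white in the frame of stand_white below 0.016 m and z of vial_black in the frame of stand_black below 0.016 m and distance of stand_blue from where it was at the start of the episode below 0.03 m and linear speed of stand_blue below 0.02 m/s and velocity of joint flag_blue between -0.1 and 0.1 rad/s); the robot touches nothing.
It fails at once if the blue vial's stand was lifted, tipped or shifted: more than 10 mm up, 0.2 rad or 40 mm (height (world z) of stand_blue above 0.01 m or angle between stand_blue's own z axis and vertical above 0.2 rad or distance of stand_blue from where it was at the start of the episode above 0.04 m).
It fails at once if another stand was moved by more than 20 mm (distance of any of stand_white, stand_black from where it was at the start of the episode above 0.02 m).
It fails at once if another stand's flag was turned by more than 0.4 rad (value of joint flag_white below 2.7 rad or value of joint flag_black above 0.44 rad).
It fails at once if a vial was lifted (foot more than 25 mm over the desk) or knocked over (height (world z) of any of vial_blue, vial_white, vial_black above 0.025 m or angle between any of vial_blue, vial_white, vial_black's own z axis and vertical above 0.5 rad).
It fails at once if a bystander was moved by more than 20 mm (distance of any of wash_bottle, dropper, reference_tin, pan_dish, timer from where it was at the start of the episode above 0.02 m).
It also fails if it takes over 35 s, if anything falls off the work surface, if the arm or the gripper's body presses on something with over 40 N, if the wrist force passes 120 N, or if a joint passes its speed limit or range.

### The arm

A 6-joint arm with a two-finger parallel gripper is mounted at the origin on a cart in front of the work surface, level with it; the furniture and walls round the work are solid. World frame = base frame: x ahead of the robot, y to its left, z up, the work surface at z = 0. Lengths are in m, angles in rad, forces in N, time in s.
With the tool pointing down it reaches from about 0.4 to 0.825 m from the base axis. Payload 7 kg.
Tool frame: the origin (TCP) lies midway between the tips of the shut fingers; the grasp point (between the pads) lies robot.grip_point_offset behind it (robot.grip_point_offset is the distance from the TCP to the grasp point, in m); z points along the fingers, y is the line along which they close (so a half turn about z gives the same grasp; the last joint's range is limited). The gripper opens to 88 mm and grips with 3 to 60 N. Pads are 19 mm wide; open, the fingers measure 130 mm over their backs; the gripper's body (78 mm by 193 mm) begins 47 mm behind the grasp point.
Start: joints at [-1.04, 0.359, 0.012, 0, -1.224, -0.288], TCP at [0.162, -0.655, 0.227] pointing down, gripper open.
Joint ranges: [-3.07, 3.07], [-1.43, 2.12], [-1.02, 1.25], [-3.03, 1.67], [-3.05, -0], [-3.03, 3.03]. Speed limits (rad/s): [2.39, 2.39, 3.01, 3.14, 3.14, 3.14].

### API

Orientations are given as a 3x3 rotation matrix whose columns are the frame's x, y, z axes.
In Python, from bench import robot, cams gives the robot as it stands.
- The arm moves only by the shell command python3 -m crank 'ROWS'. ROWS is a JSON object of lists of equal length, an entry for each row: "fingers": the opening in per cent of the stroke, from 0 (shut) to 100 (fully open); "delta_pos": the shift along the tool's x, y, z as a fraction of full scale, a list of three; "turn": the turn, a rotation vector about the tool's x, y, z as a fraction of full scale, a list of three. In form: {"fingers": [fingers, ...], "delta_pos": [[tx, ty, tz], ...], "turn": [[rx, ry, rz], ...]}. A call has 1 to 8 rows; each row shifts and turns the commanded pose from where the row before left it, along the tool's axes as they then stand; what a row does not reach is not made up. Full scale, the value 1, is 0.3 m for a shift and 360 degrees for a turn. A row lasts 1/8 s, in which the tool goes at most 62.5 mm and 10.7 degrees, less where a joint would pass 70% of its speed; a pose out of reach is approached as far as the arm can. A call with a number of a shift or a turn outside -1 to 1 is refused whole. A call with a gripper value outside its range is refused whole. The fingers move at their own pace and stop on an object; the grip force is fixed at half the most. Time passes only in rows, so rows that do not move let the fingers close. It gives the time, the measured TCP pose, the force, the opening and the grip force at its end, in the units of the state.
- robot.sense(): the state, without advancing time (a new reading comes with each control period).
- cams.capture(name): name is "scene" or "top"; returns a dict with "img" (420x560x3 uint8, blue, green, red), "K" (3x3 intrinsics, pixels), "R" (3x3) and "t" (3): a world point X has camera coordinates R X + t. Camera axes: x right, y down, z forward; pixel columns grow to the right and rows downward; lengths in m; the calibration is good to about 2 mm. A picture is of the moment at which its call begins. There is no depth.
- robot.job_done(): hands the job in; it is judged then, once.
The state is a dict: "clock": time; "qpos": joint angles; "joint_vel": joint speeds; "tau": joint torques, N m; "tool_pos": TCP position; "eef_rot": TCP orientation; "contact_force": force on the tool from outside, world axes, zero at the start; "wrist_torque": the same for the moment, N m; "opening": finger opening in m; "grip_force": force on a finger pad.
Only numpy, scipy, OpenCV 4.12 (cv2) and the standard library are available. Lean on these libraries where they do the work, as an engineer would, in place of code of your own. Each camera call takes 0.05 s, during which the arm holds its last target. There are 200 camera calls.

## Working session

There is one attempt and no reset: what is moved stays moved. The work goes in short steps, Python scripts to look and compute and a shell command to move; the robot and the scene stay as the last step left them, time stands still between calls to the robot, and variables do not carry over. Pictures are saved under pics/ and viewed, at most 10 in all, crops included, and the job is handed in when it is done.

```bash
mkdir -p pics; python3 - <<'E'
from bench import robot,cams
import cv2
for n in("scene","top"):
    c=cams.capture(n); cv2.imwrite(f"pics/{n}0.png",c["img"]); print(n,c["K"].tolist(),c["R"].round(4).tolist(),c["t"].round(4).tolist())
s=robot.sense(); print(s["clock"],s["tool_pos"],s["eef_rot"],s["opening"],robot.grip_point_offset)
E
```

```text
scene [[498.6196708393141, 0.0, 280.8457270159459], [0.0, 498.6196708393141, 202.89942519904224], [0.0, 0.0, 1.0]] [[-0.5992, -0.8004, 0.0178], [-0.5377, 0.3858, -0.7497], [0.5932, -0.4588, -0.6616]] [0.3834, 0.3463, 1.335]
top [[421.58674677775645, 0.0, 281.2463557644925], [0.0, 421.58674677775645, 214.54095091134764], [0.0, 0.0, 1.0]] [[0.0257, -0.9997, 0.0001], [-0.9982, -0.0257, -0.0548], [0.0548, 0.0013, -0.9985]] [0.0019, 0.5906, 1.1402]
0.1 [ 0.16215598 -0.65480804  0.22572216] [[-9.70688882e-01 -2.40339065e-01 -4.77263259e-04]
 [-2.40339502e-01  9.70687917e-01  1.37516982e-03]
 [ 1.32766652e-04  1.44956727e-03 -9.99998941e-01]] 0.08738064315906531 0.0188
```

View pics/scene0.png

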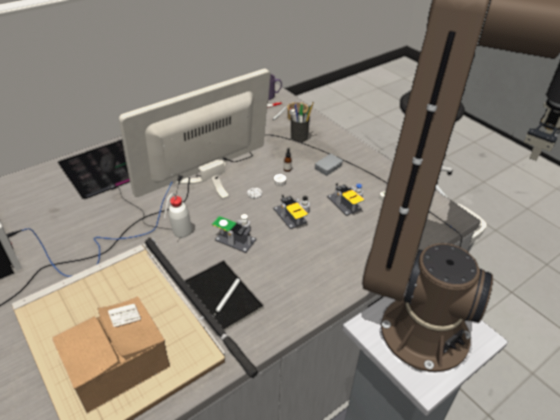

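View pics/top0.png

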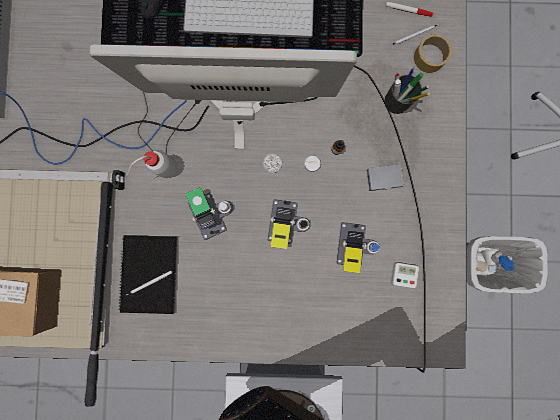

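The top view shows the blue-capped stand near pixel (352,247). Its yellow leaf points at the robot, with the vial to the right. I'll enlarge this area.

```bash
python3 - <<'E'
import cv2
a=cv2.imread("pics/top0.png")[215:285,310:400]; cv2.imwrite("pics/tc.png",cv2.resize(a,None,fx=8,fy=8,interpolation=cv2.INTER_CUBIC))
a=cv2.imread("pics/scene0.png")[170:225,315:385]; cv2.imwrite("pics/sc.png",cv2.resize(a,None,fx=10,fy=10,interpolation=cv2.INTER_CUBIC))
E
```

```text
(no output)
```

View pics/tc.png

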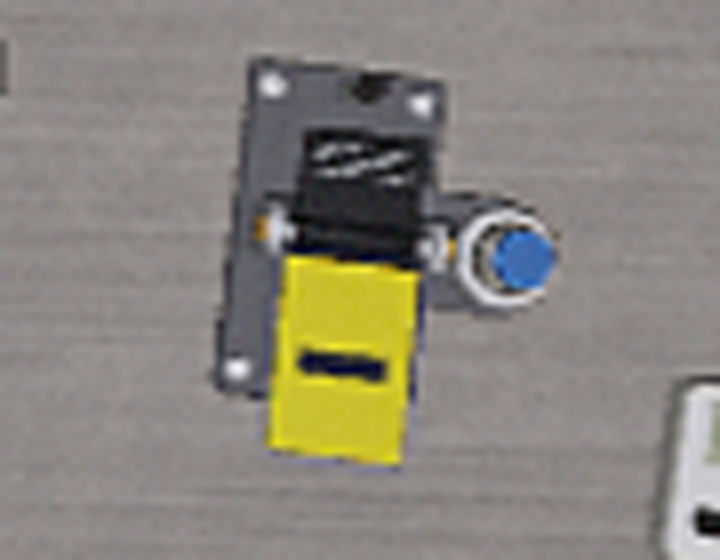

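View pics/sc.png

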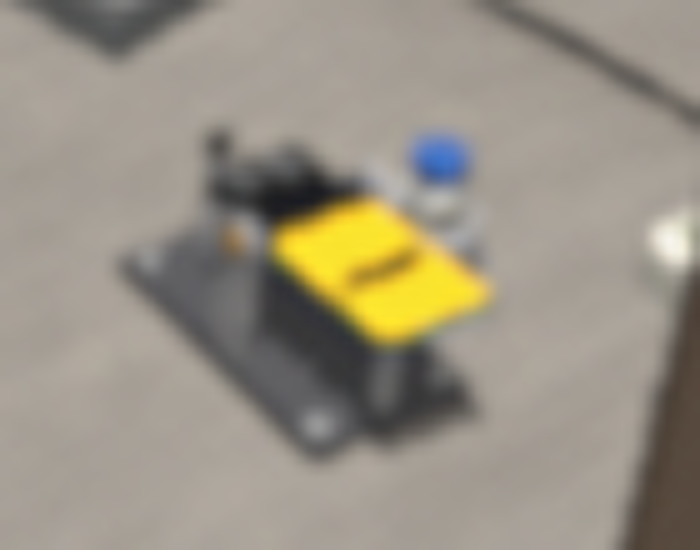

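```bash
cat > h.py <<'E'
import numpy as np
T=(np.array([[421.587,0,281.246],[0,421.587,214.541],[0,0,1]]),np.array([[0.0257,-0.9997,0.0001],[-0.9982,-0.0257,-0.0548],[0.0548,0.0013,-0.9985]]),np.array([0.0019,0.5906,1.1402]))
S=(np.array([[498.62,0,280.846],[0,498.62,202.899],[0,0,1]]),np.array([[-0.5992,-0.8004,0.0178],[-0.5377,0.3858,-0.7497],[0.5932,-0.4588,-0.6616]]),np.array([0.3834,0.3463,1.335]))
def ray(c,p):
    K,R,t=c; return -R.T@t, R.T@np.linalg.inv(K)@[*p,1]
def onz(c,p,z):
    o,d=ray(c,p); return o+d*(z-o[2])/d[2]
def tri(p,q):
    o,d=ray(T,p); e,f=ray(S,q); s=np.linalg.lstsq(np.c_[d,-f],e-o,rcond=None)[0]
    return (o+d*s[0]+e+f*s[1])/2, np.linalg.norm(o+d*s[0]-e-f*s[1])
E
python3 - <<'E'
from h import *
t=lambda u,v:(310+u/8,215+v/8)
s=lambda u,v:(315+u/10,170+v/10)
for n,p,z in [("end",(334,459),.056),("endL",(268,452),.056),("endR",(400,465),.056),("piv",(356,237),.055),("tail",(372,138),.055),("bFL",(255,62),.008),("bFR",(442,83),.008),("bNL",(218,388),.008),("cap",(522,258),.059)]: print(n,onz(T,t(*p),z).round(4))
print(tri(t(334,459),s(437,317)), tri(t(268,452),s(385,340)),tri(t(400,465),s(490,293)),tri(t(522,258),s(440,160)))
E
```

```text
end [ 0.4407 -0.1721  0.056 ]
endL [ 0.4425 -0.1504  0.056 ]
endR [ 0.4393 -0.1939  0.056 ]
piv [ 0.5137 -0.1784  0.055 ]
tail [ 0.5465 -0.1831  0.055 ]
bFL [ 0.5724 -0.1507  0.008 ]
bFR [ 0.5669 -0.2153  0.008 ]
bNL [ 0.4602 -0.14    0.008 ]
cap [ 0.5082 -0.2323  0.059 ]
(array([ 0.4418852 , -0.17028185,  0.06269775]), np.float64(0.0018954864419396078)) (array([ 0.44360183, -0.14870745,  0.06253047]), np.float64(0.0019278757681985641)) (array([ 0.4402703 , -0.19207665,  0.0631806 ]), np.float64(0.0011040438157938418)) (array([ 0.507867  , -0.23371116,  0.05453051]), np.float64(0.0009489734963131237))
```

```bash
python3 -m crank '{"fingers":[0,0,0,0,0,0,0,0],"delta_pos":[[0,0,0],[0,0,0],[-0.092,0.141,0],[-0.092,0.141,0],[-0.092,0.141,0],[-0.092,0.141,0],[-0.092,0.141,0],[-0.092,0.141,0]],"turn":[[0,0,0.0267],[0,0,0.0267],[0,0,0],[0,0,0],[0,0,0],[0,0,0],[0,0,0],[0,0,0]]}'
python3 -m crank '{"fingers":[0,0,0,0,0,0,0],"delta_pos":[[-0.092,0.141,0],[-0.092,0.141,0],[-0.092,0.141,0],[-0.092,0.141,0],[-0.092,0.141,0],[-0.092,0.141,0],[0,0,0]],"turn":[[0,0,0],[0,0,0],[0,0,0],[0,0,0],[0,0,0],[0,0,0],[0,0,0]]}'
cat >> h.py <<'E'
P=np.array([.5137,-.1784,.055]);U=np.array([.9957,-.0924,0]);V=np.array([.0924,.9957,0])
def rel(p): d=np.array(p)-P; return (1e3*np.array([d@U,d@V,d[2]])).round(1)
def st():
    from bench import robot
    s=robot.sense(); print("t",round(s["clock"],2),"stand-frame mm x,y,h:",rel(s["tool_pos"]),"F",s["contact_force"].round(1) if hasattr(s["contact_force"],"round") else s["contact_force"],"ytool",np.array(s["eef_rot"])[:,1].round(3),"open",s["opening"])
E
python3 -c "import h;h.st()"
```

```text
clock: 1.1
tool_pos: [0.3513, -0.4163, 0.2264]
eef_rot: [[-0.996, 0.093, -0.0], [0.093, 0.996, 0.0], [0.0, 0.0, -1.0]]
contact_force: [0.9, -0.2, 0.8]
opening: 0.0132
grip_force: 0.0
clock: 1.98
tool_pos: [0.5406, -0.178, 0.2259]
eef_rot: [[-0.996, 0.089, -0.001], [0.089, 0.996, 0.0], [0.001, 0.0, -1.0]]
contact_force: [-0.4, -0.5, 0.2]
opening: 0.0001
grip_force: 0.0
t 1.98 stand-frame mm x,y,h: [ 26.7   2.9 170.9] F [-0.4 -0.5  0.2] ytool [0.089 0.996 0.   ] open 0.00012878092825913373
```

```bash
python3 -m crank '{"fingers":[0,0,0,0,0],"delta_pos":[[0,-0.01,0.13],[0,0,0.13],[0,0,0.13],[0,0,0.1],[0,0,0]],"turn":[[0,0,0],[0,0,0],[0,0,0],[0,0,0],[0,0,0]]}'
python3 - <<'E'
import h,cv2; from bench import cams
h.st()
A=[cv2.resize(cams.capture(n)["img"][r:r+100,c:c+100],(400,400),interpolation=2) for n,r,c in(("scene",130,295),("top",200,300))]
cv2.imwrite("pics/a1.png",cv2.hconcat(A))
E
```

```text
clock: 2.6
tool_pos: [0.5364, -0.1838, 0.0773]
eef_rot: [[-0.996, 0.093, -0.005], [0.093, 0.996, 0.0], [0.005, -0.0, -1.0]]
contact_force: [1.5, 0.1, 0.6]
opening: 0.0004
grip_force: 0.0
t 2.6 stand-frame mm x,y,h: [23.1 -3.3 22.3] F [1.5 0.1 0.6] ytool [ 0.093  0.996 -0.   ] open 0.0003984555302228431
```

View pics/a1.png

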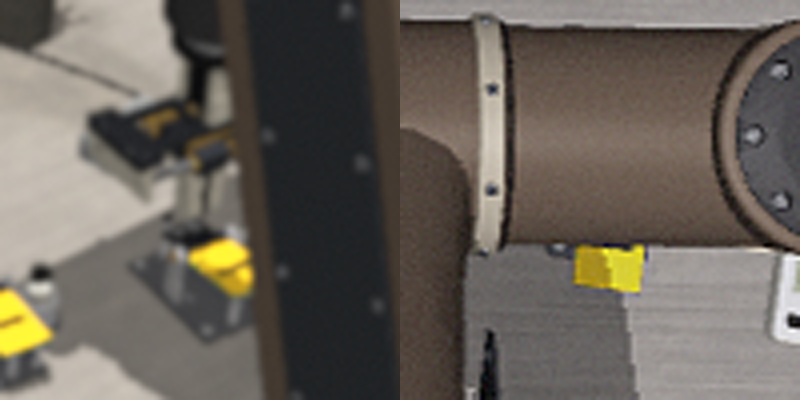

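```bash
python3 -m crank '{"fingers":[0,0,0,0],"delta_pos":[[-0.012,0.01,0],[0,0,0.025],[0,0,0.025],[0,0,0]],"turn":[[0,0,0],[0,0,0],[0,0,0],[0,0,0]]}'
python3 -c "import h;h.st()"
```

```text
clock: 3.2
tool_pos: [0.5419, -0.1807, 0.0638]
eef_rot: [[-0.996, 0.093, -0.002], [0.093, 0.996, 0.0], [0.002, -0.0, -1.0]]
contact_force: [0.1, 1.0, -0.3]
opening: 0.0005
grip_force: 0.0
t 3.2 stand-frame mm x,y,h: [28.3  0.3  8.8] F [ 0.1  1.  -0.3] ytool [ 0.093  0.996 -0.   ] open 0.0005251277634735455
```

```bash
python3 -m crank '{"fingers":[0,0,0,0,0],"delta_pos":[[0,0,0.02],[0,0,0.02],[0,0,0.02],[0,0,0.02],[0,0,0]],"turn":[[0,0,0],[0,0,0],[0,0,0],[0,0,0],[0,0,0]]}'
python3 - <<'E'
import h,cv2; from bench import cams
h.st()
A=[cv2.resize(cams.capture(n)["img"][r:r+100,c:c+100],(400,400),interpolation=2) for n,r,c in(("scene",130,295),("top",200,300))]
cv2.imwrite("pics/a2.png",cv2.hconcat(A))
E
```

```text
clock: 3.82
tool_pos: [0.5425, -0.1807, 0.04]
eef_rot: [[-0.996, 0.093, -0.001], [0.093, 0.996, 0.0], [0.001, -0.0, -1.0]]
contact_force: [0.3, 0.8, 1.0]
opening: 0.0004
grip_force: 0.0
t 3.83 stand-frame mm x,y,h: [ 28.9   0.3 -15. ] F [0.3 0.8 1. ] ytool [ 0.093  0.996 -0.   ] open 0.0003658873743581817
```

View pics/a2.png

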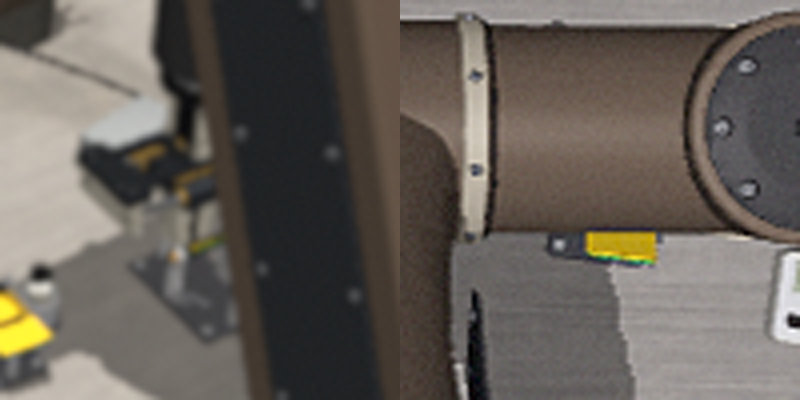

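```bash
python3 -m crank '{"fingers":[0,0,0,0,0,0,0],"delta_pos":[[0,0,-0.17],[0,0,-0.17],[0,0,0],[0.13,0,0],[0.13,0,0],[0.13,0,0],[0,0,0]],"turn":[[0,0,0],[0,0,0],[0,0,0],[0,0,0],[0,0,0],[0,0,0],[0,0,0]]}'
python3 - <<'E'
import h,cv2; from bench import cams
h.st()
A=[cv2.resize(cams.capture(n)["img"][r:r+100,c:c+100],(400,400),interpolation=2) for n,r,c in(("scene",130,295),("top",200,300))]
cv2.imwrite("pics/a3.png",cv2.hconcat(A))
E
```

```text
clock: 4.8
tool_pos: [0.4234, -0.1697, 0.1423]
eef_rot: [[-0.996, 0.093, -0.001], [0.093, 0.996, 0.001], [0.001, 0.001, -1.0]]
contact_force: [0.6, 0.4, -0.2]
opening: 0.0002
grip_force: 0.0
t 4.8 stand-frame mm x,y,h: [-90.7   0.3  87.3] F [ 0.6  0.4 -0.2] ytool [0.093 0.996 0.001] open 0.00023067002740875066
```

View pics/a3.png

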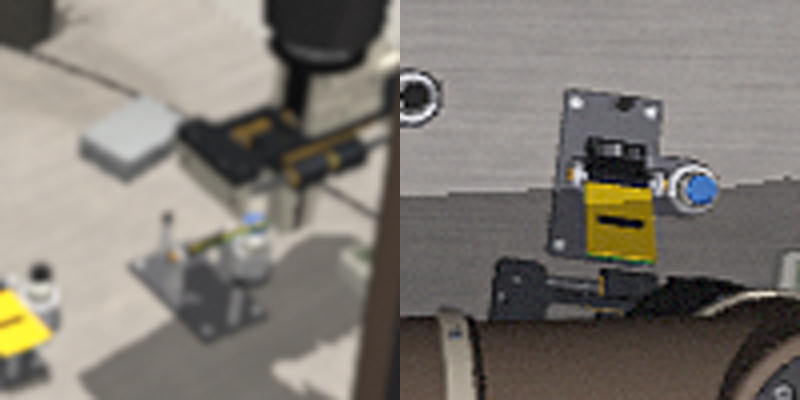

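```bash
python3 -m crank '{"fingers":[0,0,0,0,0,0,0,0],"delta_pos":[[0,0,0.104],[0,0,0.104],[0,0,0],[-0.05,0,0],[-0.05,0,0],[-0.05,0,0],[-0.05,0,0],[0,0,0]],"turn":[[0,0,0],[0,0,0],[0,0,0],[0,0,0],[0,0,0],[0,0,0],[0,0,0],[0,0,0]]}'
python3 -c "import h;h.st()"
python3 -m crank '{"fingers":[0,0,0,0,0,0,0,0],"delta_pos":[[-0.03,0,-0.02],[-0.03,0,-0.02],[-0.03,0,-0.015],[-0.03,0,-0.01],[-0.03,0,0],[-0.03,0,0],[-0.03,0,0],[0,0,0]],"turn":[[0,0,0],[0,0,0],[0,0,0],[0,0,0],[0,0,0],[0,0,0],[0,0,0],[0,0,0]]}'
python3 - <<'E'
import h,cv2; from bench import cams
h.st()
A=[cv2.resize(cams.capture(n)["img"][r:r+100,c:c+100],(400,400),interpolation=2) for n,r,c in(("scene",130,295),("top",200,300))]
cv2.imwrite("pics/a4.png",cv2.hconcat(A))
E
```

```text
clock: 5.9
tool_pos: [0.4875, -0.1756, 0.0802]
eef_rot: [[-0.996, 0.092, 0.001], [0.092, 0.996, -0.0], [-0.001, -0.0, -1.0]]
contact_force: [0.1, 0.5, -0.7]
opening: 0.0004
grip_force: 0.0
t 5.9 stand-frame mm x,y,h: [-26.4   0.4  25.2] F [ 0.1  0.5 -0.7] ytool [ 0.092  0.996 -0.   ] open 0.00041438896343650746
clock: 6.9
tool_pos: [0.5493, -0.1814, 0.0994]
eef_rot: [[-0.996, 0.093, 0.0], [0.093, 0.996, -0.0], [-0.0, -0.0, -1.0]]
contact_force: [0.2, -0.1, -0.1]
opening: 0.0006
grip_force: 0.0
t 6.9 stand-frame mm x,y,h: [35.8  0.3 44.4] F [ 0.2 -0.1 -0.1] ytool [ 0.093  0.996 -0.   ] open 0.000635955857354683
```

View pics/a4.png

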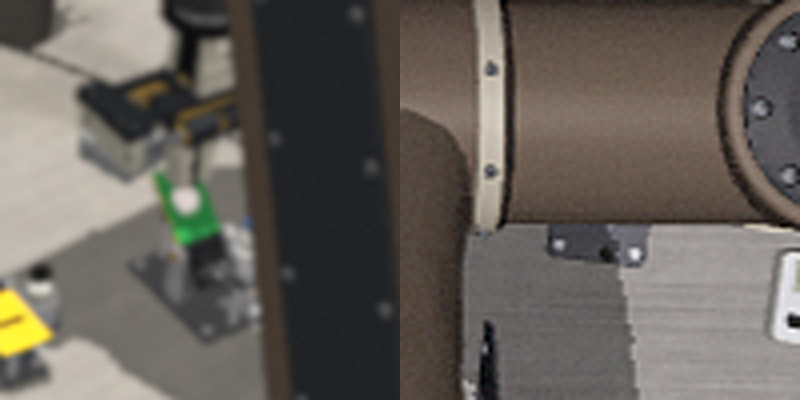

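```bash
python3 -m crank '{"fingers":[0,0,0,0,0,0,0],"delta_pos":[[-0.025,0,0.015],[-0.025,0,0.025],[0,0,0.025],[0,0,0.025],[0,0,0.025],[0,0,0.02],[0,0,0]],"turn":[[0,0,0],[0,0,0],[0,0,0],[0,0,0],[0,0,0],[0,0,0],[0,0,0]]}'
python3 -c "import h;h.st()"
python3 -m crank '{"fingers":[0,0],"delta_pos":[[0,0,0.006],[0,0,0]],"turn":[[0,0,0],[0,0,0]]}'
```

```text
clock: 7.88
tool_pos: [0.5631, -0.1827, 0.0586]
eef_rot: [[-0.996, 0.093, -0.001], [0.093, 0.996, 0.0], [0.001, -0.0, -1.0]]
contact_force: [0.4, 0.1, -0.5]
opening: 0.0004
grip_force: 0.0
t 7.88 stand-frame mm x,y,h: [49.5  0.3  3.6] F [ 0.4  0.1 -0.5] ytool [ 0.093  0.996 -0.   ] open 0.00038675154920798693
clock: 8.12
tool_pos: [0.5636, -0.1827, 0.0578]
eef_rot: [[-0.996, 0.093, 0.0], [0.093, 0.996, -0.0], [-0.0, -0.0, -1.0]]
contact_force: [-1.3, 0.9, 3.4]
opening: 0.0005
grip_force: 1.4
```

```bash
python3 -m crank '{"fingers":[0,0],"delta_pos":[[0,0,0.003],[0,0,0]],"turn":[[0,0,0],[0,0,0]]}'
python3 -m crank '{"fingers":[0,0,0,0,0,0,0],"delta_pos":[[0,0,-0.05],[0,0,-0.13],[0,0,-0.13],[0,0,-0.13],[0,-0.2,0],[0,-0.2,0],[0,-0.2,0]],"turn":[[0,0,0],[0,0,0],[0,0,0],[0,0,0],[0,0,0],[0,0,0],[0,0,0]]}'
python3 -m crank '{"fingers":[0,0,0],"delta_pos":[[0,-0.2,0],[0,-0.2,0],[0,0,0]],"turn":[[0,0,0],[0,0,0],[0,0,0]]}'
python3 - <<'E'
import h,cv2; from bench import cams
A=[cv2.resize(cams.capture(n)["img"][r:r+100,c:c+100],(400,400),interpolation=2) for n,r,c in(("scene",130,275),("top",200,300))]
cv2.imwrite("pics/a5.png",cv2.hconcat(A))
E
```

```text
clock: 8.38
tool_pos: [0.5636, -0.1828, 0.0576]
eef_rot: [[-0.996, 0.092, 0.001], [0.092, 0.996, -0.0], [-0.001, -0.0, -1.0]]
contact_force: [-4.2, 0.9, 9.3]
opening: 0.0006
grip_force: 4.7
clock: 9.25
tool_pos: [0.5469, -0.3635, 0.1897]
eef_rot: [[-0.996, 0.092, 0.001], [0.092, 0.996, -0.0], [-0.001, -0.0, -1.0]]
contact_force: [1.3, -0.0, 0.5]
opening: 0.0003
grip_force: 0.0
clock: 9.62
tool_pos: [0.5341, -0.4854, 0.1879]
eef_rot: [[-0.995, 0.097, -0.001], [0.097, 0.995, -0.0], [0.001, -0.0, -1.0]]
contact_force: [-0.8, 1.3, -0.6]
opening: 0.0004
grip_force: 0.0
```

View pics/a5.png

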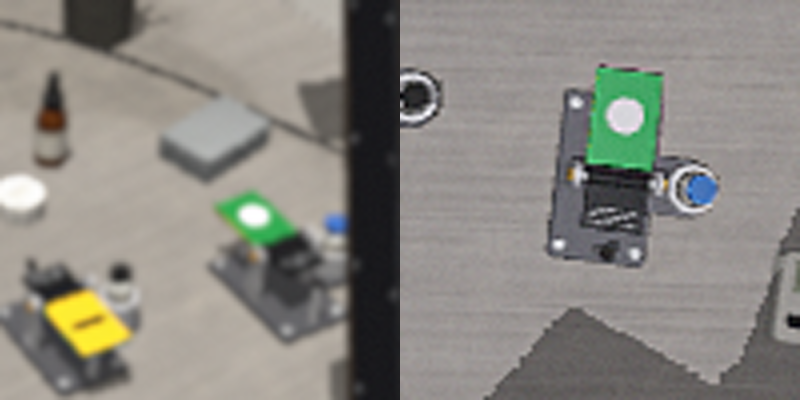

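The picture shows the leaf on the far rest with its green face up, the leaf's end at about (628,68). The stand's base and the vial are where they were, and the gripper is clear. The last press met 9 N at z 57.6 mm, which is where the rest should stop the leaf.

```bash
python3 -c "
from bench import robot
print(robot.job_done())"
```

```text
the job is handed in; nothing more can be done
None
```

The blue vial's flag now lies flat on its other rest with the green face up; its stand and vial look unmoved, the arm touched nothing else, and the job was handed in at about 10 s on the clock (no verdict was returned).

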